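# Lay the pen boxes down in the display case

### The arm

A 7-joint arm with a two-finger parallel gripper is mounted at the origin on the work surface. World frame = base frame: x ahead of the robot, y to its left, z up, the work surface at z = 0. Lengths are in m, angles in degrees, forces in N, time in s.
With the tool pointing down it reaches from about 0.4 to 0.9 m from the base axis. Payload 5.5 kg.
Tool frame: the origin (TCP) lies midway between the tips of the shut fingers; the grasp point (between the pads) lies 19 mm behind it (r.grip_point_offset is the distance from the TCP to the grasp point, in m); y points along the fingers, z is the direction in which the jaws open and shut, and the axes are right-handed (so a half turn about y gives the same grasp; the last joint's range is limited). The gripper opens to 85 mm and grips with 20 to 120 N. Pads are 22 mm wide; open, the fingers measure 114 mm over their backs; the gripper's body (76 mm by 85 mm) begins 54 mm behind the grasp point. The pads swing forward as they close: fully open they stand 13 mm farther back than shut.
Start: joints at [80.455, 28.699, -24.465, 88.831, 12.651, 65.22, -12.049], TCP at [0.271, -0.591, 0.202] pointing down, gripper open.
Joint ranges: [-164.97, 164.97], [-17.58, 116.51], [-87.97, 89.64], [11.32, 138.91], [-80.73, 260.73], [10.89, 115.49], [-147.41, 147.41]. Speed limits (degrees/s): [147.25, 147.25, 180, 180, 180, 180, 180].

### API

Orientations are given as a 3x3 rotation matrix whose columns are the frame's x, y, z axes.
In Python, from rig import r, grab_frame, job gives the robot as it stands. The module is installed in compiled form; this text tells all that it offers.
- The arm moves only by the tool arm_command, never from a script. Its argument "series" is a list of rows, each an object of numbers: "gripper": the finger opening in cm, from 0 to 8.54; "x", "y", "z": the shift along the tool's x, y, z in cm; "ax", "ay", "az": the turn, a rotation vector about the tool's x, y, z in rad. A call has exactly 8 rows; each row is the pose to reach, as a shift and turn from the pose commanded when the call began, along the tool's axes at that moment; what a row does not reach only later rows make up. A row lasts 1/10 s, in which the tool goes at most 50 mm and 8.59 degrees, less where a joint would pass 70% of its speed; a pose out of reach is approached as far as the arm can. A call with a gripper value outside its range is refused whole. The fingers move at their own pace and stop on an object; the grip force is fixed at half the most. Time passes only in rows, so rows that repeat a pose let the fingers close, or fill a call up. It gives the time, the measured TCP pose, the force and the opening at its end, in the units of the state.
- r.sense(): the state, without advancing time (a new reading comes with each control period).
- grab_frame(name): name is "scene" or "side" or "wrist"; returns a dict with "image" (420x560x3 uint8, blue, green, red), "fx", "fy", "cx", "cy" (pixels), "extrinsics" (4x4, takes a point from camera to world coordinates); the wrist camera has in their place "tool_from_camera" (4x4, takes a point from camera to tool coordinates, whose origin is the TCP and whose axes are the tool frame's). Camera axes: x right, y down, z forward; pixel columns grow to the right and rows downward; lengths in m; the calibration is good to about 2 mm. A picture is of the moment at which its call begins: read the wrist's pose just before it. There is no depth.
- job.close_job(): hands the job in, once; it reports no verdict.
The state is a dict: "clock": time; "joint_positions": joint angles; "joint_velocities": joint speeds; "joint_efforts": joint torques, N m; "ee_pos": TCP position; "tool_rot": TCP orientation; "contact_force": force on the tool from outside, world axes, zero at the start; "moment": the same for the moment, N m; "grip_width": finger opening in m.
Only numpy, scipy, OpenCV 4.12 (cv2) and the standard library are available. Lean on these libraries where they do the work, as an engineer would, in place of code of your own. Each camera call takes 0.05 s, during which the arm holds its last target.

### The job

Pack up the pen stall: two wooden boxes stand on end in the wide bays of the black display case. Tip each one over where it stands with a light fingertip push high on its wide face, towards the empty length of its bay, so that it ends lying flat on its wide face on the lining of its own bay, not resting on a rim. Do not grip, lift, shove hard or slide the upright boxes, and leave everything else as it is.

Things in the scene. Friction and masses are not known exactly. Their poses are not given: they have to be found in the camera images.
- case: Fixed black shallow case, 289 (its x) x 262 (its y) x 14 mm, origin at the centre of its underside, turned up to 15 degrees from world axes. Grey-lined bays, each 250 mm long inside, run along its y: two 110 mm wide, centred at x = -83.5 and +83.5 mm, and one 45 mm wide at x = 0. Lining 6 mm above the table; rims 6 mm thick, tops 8 mm above the lining.
- long_box: Closed wooden pen box, 60 (its x) x 36 (its y) x 170 mm (its z), 120-240 g, loose. Origin: centre of underside. Stands on end in either wide bay, about 95 mm from the bay's middle towards one end, its y nearly along the case's y; the empty length is towards the case's middle. Pushed lightly (under 1 N) high on the wide face it tips, not slides; falls by itself beyond 12 degrees of lean.
- long_box_mid (a point): Centre of the long box: 85 mm along its z from the origin.
- short_box: Closed wooden pen box, 60 (its x) x 36 (its y) x 125 mm (its z), 90-185 g, loose. Origin: centre of underside. Stands on end in the other wide bay, about 95 mm from its middle towards the opposite end of the case, its y nearly along the case's y, so it must fall the opposite way. Tips like the long box; falls by itself beyond 16 degrees of lean.
- short_box_mid (a point): Centre of the short box: 62.5 mm along its z from the origin.
- spare_box: Bystander: same make of box, 60 x 36 x 145 mm, standing on end on the table well outside the case, to the left. Origin at the centre of its underside.
- pen_a: Bystander: dark wooden pen, 100 mm long (its y), 12 mm thick, lying in the narrow middle bay. Origin under its middle.
- pen_b: Bystander: light wooden pen, 100 mm long (its y), 12 mm thick, lying in the narrow middle bay. Origin under its middle.
- ink: Bystander: glass ink jar, 48 mm across, 58 mm high, standing on the table beside the left (+y) end of the case. Origin at the centre of its underside.
- tape: Bystander: roll of tape, 60 mm across, 24 mm high, lying flat on the table beside the right (-y) end of the case. Origin at the centre of its underside.
- pen_cup: Bystander: clear cup with pens, 72 mm across, 141 mm high with the pens, on the table right of the case. Origin at the centre of its underside.
- mug: Bystander: white mug, 80 mm across, 92 mm high, on the table to the left. Origin at the centre of its underside.

How it is judged:
By the outcome, as a careful person would: the job done as asked, in the order asked, and still so for the second after the job is handed in, with the robot touching nothing.
It also fails if it takes over 43 s, if anything falls off the work surface, if the arm or the gripper's body presses on something with over 40 N, if the wrist force passes 120 N, or if a joint passes its speed limit or range.

## Working session

There is one attempt and no reset: what is moved stays moved. The work goes in short steps, Python scripts to look and compute and a tool call to move; the robot and the scene stay as the last step left them, time stands still between calls to the robot, and variables do not carry over. Pictures are saved under pics/ and viewed, and the job is handed in when it is done.

Besides the shell and the picture viewer there is one more tool, called after "Call:" as name([rows], argument=value, ...), one row to a line, values as JSON. arm_command: Moves the arm, as the interface text tells. Its arguments: {"type":"object","properties":{"series":{"type":"array"}},"required":["series"]}

```bash
mkdir -p pics; python3 - <<'E'
from rig import r, grab_frame
import cv2, numpy as np, pickle
s=r.sense(); print({k:np.round(v,3).tolist() for k,v in s.items()})
for n in ["scene","side"]:
    f=grab_frame(n); cv2.imwrite(f"pics/{n}0.png",f["image"]); pickle.dump(f,open(f"{n}0.pkl","wb"))
    print(n,f["fx"],f["fy"],f["cx"],f["cy"],np.round(f["extrinsics"],3).tolist())
E
```

```text
{'clock': 0.0, 'joint_positions': [80.453, 28.755, -24.452, 88.892, 12.652, 65.218, -12.05], 'joint_velocities': [-0.108, -0.065, 0.123, -0.027, 0.063, 0.025, -0.056], 'joint_efforts': [-0.0, -56.952, -5.817, -28.094, 0.011, 0.012, 0.0], 'ee_pos': [0.271, -0.59, 0.201], 'tool_rot': [[-0.909, -0.001, 0.417], [-0.417, 0.002, -0.909], [-0.0, -1.0, -0.002]], 'contact_force': [0.671, -0.776, -0.101], 'moment': [0.0, -0.007, -0.003], 'grip_width': 0.086}
scene 395.76727360389094 395.76727360389094 276.4310366594097 210.1418204352436 [[0.679, 0.429, -0.596, 1.131], [0.734, -0.408, 0.542, -0.609], [-0.011, -0.806, -0.592, 0.723], [0.0, 0.0, 0.0, 1.0]]
side 403.0806978725375 403.0806978725375 280.7733935692835 210.19761713555428 [[-0.968, -0.136, 0.209, 0.237], [-0.249, 0.48, -0.841, 0.961], [0.014, -0.867, -0.499, 0.652], [0.0, 0.0, 0.0, 1.0]]
```

View pics/scene0.png

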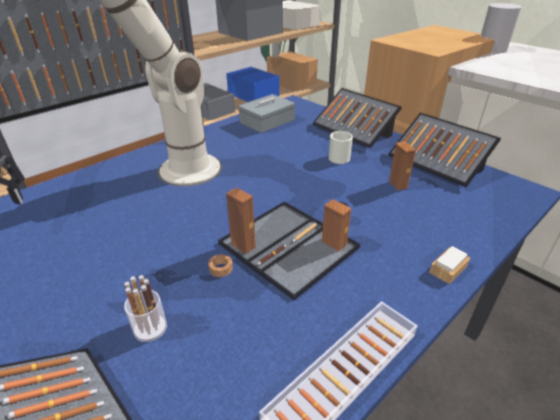

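View pics/side0.png

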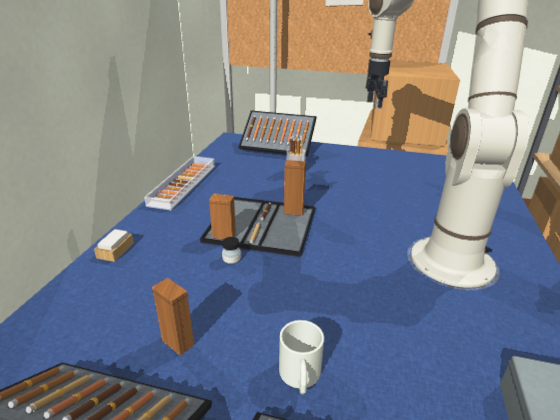

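Scene: the long box is at about (241,222) in the near bay at its -y end, and the short box at (337,226) in the far bay at its +y end. The ink jar is hidden behind the short box. Side: the long box is at (294,188), short box (222,218), ink (231,250). I'll zoom in for exact corners.

```bash
python3 - <<'E'
import cv2
a=cv2.imread("pics/scene0.png")[175:305,205:370]; cv2.imwrite("pics/sc_z.png",cv2.resize(a,None,fx=4.6,fy=4.6,interpolation=cv2.INTER_CUBIC))
a=cv2.imread("pics/side0.png")[130:270,190:330]; cv2.imwrite("pics/si_z.png",cv2.resize(a,None,fx=4.2,fy=4.2,interpolation=cv2.INTER_CUBIC))
E
```

```text
(no output)
```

View pics/sc_z.png

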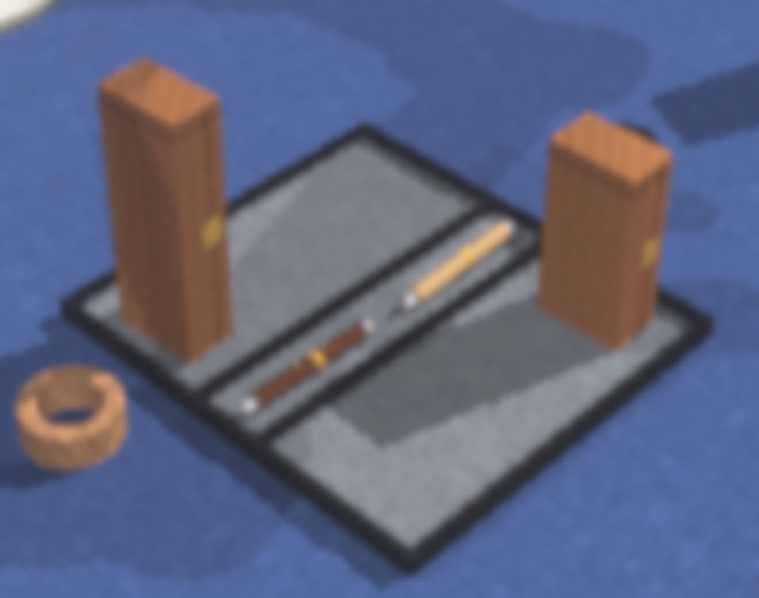

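View pics/si_z.png

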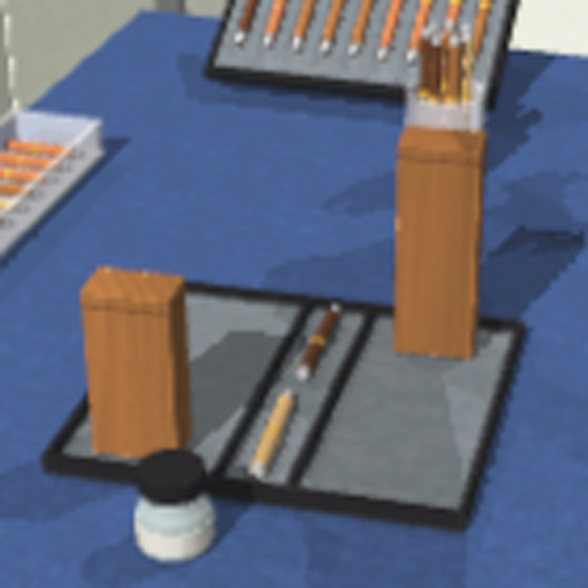

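```bash
cat > h.py <<'E'
import numpy as np, cv2, pickle
def ray(f,uv,z):
    T=f["extrinsics"]; d=T[:3,:3]@np.array([(uv[0]-f["cx"])/f["fx"],(uv[1]-f["cy"])/f["fy"],1]); o=T[:3,3]
    return o+d*(z-o[2])/d[2]
def proj(f,p):
    T=np.linalg.inv(f["extrinsics"]); c=T[:3,:3]@np.asarray(p)+T[:3,3]
    return np.array([f["fx"]*c[0]/c[2]+f["cx"],f["fy"]*c[1]/c[2]+f["cy"]])
E
python3 - <<'E'
from h import *
sc=pickle.load(open("scene0.pkl","rb")); si=pickle.load(open("side0.pkl","rb"))
S=lambda u,v:((u+.5)/4.6-.5+205,(v+.5)/4.6-.5+175)
D=lambda u,v:((u+.5)/4.2-.5+190,(v+.5)/4.2-.5+130)
def go(n,f,M,pts,z):
    P=np.array([ray(f,M(*p),z) for p in pts])*1000
    print(n,np.round(P[:,:2]).tolist(),"mean",np.round(P.mean(0)[:2],1)," edges",[ (round(float(np.hypot(*e[:2]))),round(float(np.degrees(np.arctan2(e[1],e[0]))),1)) for e in np.roll(P,-1,0)-P])
go("case",sc,S,[(365,123),(62,303),(410,558),(714,318)],.014)
go("case",si,D,[(190,285),(45,460),(465,516),(524,325)],.014)
go("long",sc,S,[(100,87),(145,60),(219,98),(176,129)],.176)
go("long",si,D,[(398,157),(476,160),(485,132),(403,130)],.176)
go("short",sc,S,[(551,140),(590,113),(672,155),(635,187)],.131)
go("short",si,D,[(83,302),(183,308),(185,277),(98,268)],.131)
go("longbase",sc,S,[(120,318),(190,362),(231,330)],.006)
go("longbase",si,D,[(395,349),(475,357)],.006)
go("shortbase",sc,S,[(540,307),(618,348),(655,312)],.006)
go("shortbase",si,D,[(92,455),(180,456)],.006)
E
```

```text
case [[400.0, 88.0], [411.0, -172.0], [694.0, -160.0], [686.0, 99.0]] mean [547.8 -36.3]  edges [(260, -87.7), (283, 2.3), (259, 91.8), (286, -177.8)]
case [[673.0, -155.0], [680.0, 105.0], [397.0, 92.0], [405.0, -164.0]] mean [538.6 -30.4]  edges [(260, 88.3), (284, -177.4), (256, -88.2), (268, 1.9)]
long [[444.0, -151.0], [440.0, -117.0], [497.0, -112.0], [503.0, -146.0]] mean [ 471.1 -131.7]  edges [(34, 97.1), (57, 5.7), (35, -79.3), (59, -175.1)]
long [[489.0, -88.0], [436.0, -98.0], [439.0, -148.0], [497.0, -135.0]] mean [ 465.  -117.2]  edges [(54, -169.2), (50, -85.7), (59, 12.8), (48, 99.7)]
short [[604.0, 37.0], [602.0, 72.0], [660.0, 74.0], [664.0, 37.0]] mean [632.6  55. ]  edges [(36, 93.7), (58, 1.7), (38, -82.8), (60, -179.9)]
short [[650.0, 90.0], [586.0, 80.0], [600.0, 40.0], [659.0, 44.0]] mean [623.9  63.7]  edges [(65, -171.1), (42, -71.5), (60, 3.6), (47, 101.1)]
longbase [[438.0, -150.0], [497.0, -144.0], [492.0, -109.0]] mean [ 475.4 -134.1]  edges [(59, 5.8), (36, 98.0), (68, -142.6)]
longbase [[494.0, -115.0], [433.0, -120.0]] mean [ 463.9 -117.1]  edges [(61, -175.5), (61, 4.5)]
shortbase [[603.0, 39.0], [659.0, 45.0], [653.0, 86.0]] mean [638.6  56.8]  edges [(56, 5.9), (41, 97.7), (68, -137.3)]
shortbase [[658.0, 80.0], [600.0, 65.0]] mean [629.   72.7]  edges [(60, -165.5), (60, 14.5)]
```

```bash
python3 - <<'E'
from h import *
sc=pickle.load(open("scene0.pkl","rb"))
si=pickle.load(open("side0.pkl","rb"))
print("cup",ray(sc,(149,325),0),"tape",ray(sc,(220,268),0.01),"ink",ray(si,(231.5,260),0.0),"mug",ray(sc,(340,160),0))
E
```

```text
cup [ 0.5250224  -0.44475637  0.        ] tape [ 0.49746839 -0.22917146  0.01      ] ink [0.56971218 0.15524644 0.        ] mug [0.33600754 0.4367188  0.        ]
```

Call:
arm_command([
  {"gripper": 0, "x": -4, "z": -3, "ay": 0.12},
  {"gripper": 0, "x": -8, "z": -6, "ay": 0.25},
  {"gripper": 0, "x": -12, "z": -9, "ay": 0.375},
  {"gripper": 0, "x": -16, "z": -12, "ay": 0.375},
  {"gripper": 0, "x": -20, "z": -15, "ay": 0.375},
  {"gripper": 0, "x": -24, "z": -18, "ay": 0.375},
  {"gripper": 0, "x": -27, "z": -20, "ay": 0.375},
  {"gripper": 0, "x": -29, "z": -21, "ay": 0.375},
])

```text
schema error: expected keys gripper, x, y, z, ax, ay, az
```

Call:
arm_command([
  {"gripper": 0, "x": -4, "y": 0, "z": -3, "ax": 0, "ay": 0.12, "az": 0},
  {"gripper": 0, "x": -8, "y": 0, "z": -6, "ax": 0, "ay": 0.25, "az": 0},
  {"gripper": 0, "x": -12, "y": 0, "z": -9, "ax": 0, "ay": 0.375, "az": 0},
  {"gripper": 0, "x": -16, "y": 0, "z": -12, "ax": 0, "ay": 0.375, "az": 0},
  {"gripper": 0, "x": -20, "y": 0, "z": -15, "ax": 0, "ay": 0.375, "az": 0},
  {"gripper": 0, "x": -24, "y": 0, "z": -18, "ax": 0, "ay": 0.375, "az": 0},
  {"gripper": 0, "x": -27, "y": 0, "z": -20, "ax": 0, "ay": 0.375, "az": 0},
  {"gripper": 0, "x": -29, "y": 0, "z": -21, "ax": 0, "ay": 0.375, "az": 0},
])

```text
clock: 0.9
ee_pos: [0.4483, -0.2751, 0.2022]
tool_rot: [[-0.998, 0.0, 0.059], [-0.059, 0.001, -0.998], [-0.0, -1.0, -0.001]]
contact_force: [0.1, -0.9, 0.1]
grip_width: 0.0
```

Call:
arm_command([
  {"gripper": 0, "x": -0.7, "y": 0, "z": -2, "ax": 0, "ay": 0, "az": 0},
  {"gripper": 0, "x": -1.4, "y": 1, "z": -4, "ax": 0, "ay": 0, "az": 0},
  {"gripper": 0, "x": -2.1, "y": 2, "z": -6, "ax": 0, "ay": 0, "az": 0},
  {"gripper": 0, "x": -2.8, "y": 3, "z": -7, "ax": 0, "ay": 0, "az": 0},
  {"gripper": 0, "x": -2.8, "y": 4, "z": -7.3, "ax": 0, "ay": 0, "az": 0},
  {"gripper": 0, "x": -2.8, "y": 5, "z": -7.3, "ax": 0, "ay": 0, "az": 0},
  {"gripper": 0, "x": -2.8, "y": 5, "z": -7.3, "ax": 0, "ay": 0, "az": 0},
  {"gripper": 0, "x": -2.8, "y": 5, "z": -7.3, "ax": 0, "ay": 0, "az": 0},
])

```text
clock: 1.7
ee_pos: [0.4704, -0.2056, 0.1519]
tool_rot: [[-0.999, -0.001, 0.053], [-0.053, 0.0, -0.999], [0.001, -1.0, -0.0]]
contact_force: [0.3, -0.1, 0.0]
grip_width: 0.0001
```

```bash
python3 - <<'E'
from rig import r, grab_frame
import cv2, numpy as np
s=r.sense(); print(s["ee_pos"],s["contact_force"])
a=grab_frame("scene")["image"][130:310,190:380]; b=grab_frame("side")["image"][80:260,190:380]
cv2.imwrite("pics/a1.png",cv2.resize(np.hstack([a,b]),None,fx=2.1,fy=2.1,interpolation=cv2.INTER_CUBIC))
cv2.imwrite("pics/w1.png",grab_frame("wrist")["image"])
E
```

```text
[ 0.47035869 -0.20563063  0.15191036] [ 0.25569433 -0.12654066  0.04200033]
```

View pics/a1.png

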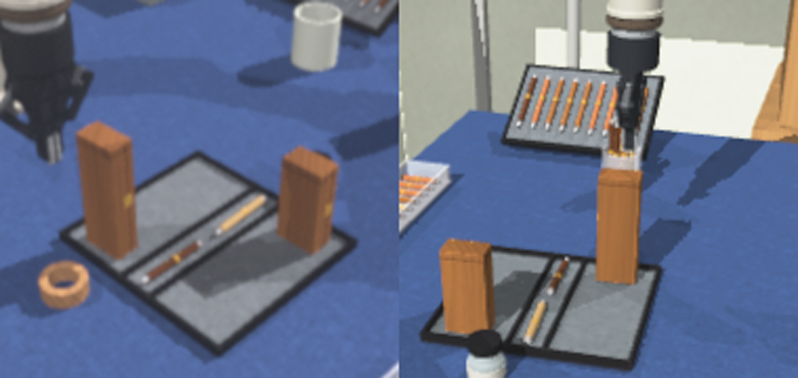

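View pics/w1.png

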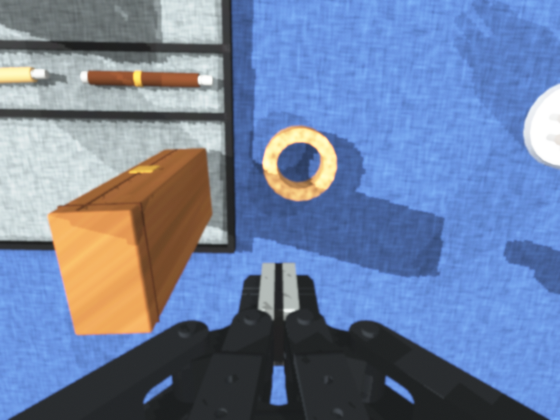

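Scene/side: the finger is about 50 mm behind the long box. Wrist: the box top spans (55–155, 205–332), with the near-side top corners at about (137,205) and (153,330). I'll cast those to the top plane.

```bash
python3 - <<'E'
from rig import r, grab_frame
from h import *
s=r.sense();f=grab_frame("wrist")
T=np.eye(4);T[:3,:3]=s["tool_rot"];T[:3,3]=s["ee_pos"];f["extrinsics"]=T@f["tool_from_camera"]
P=[ray(f,p,.176) for p in [(137,205),(155,331),(75,333),(54,212)]]; print(np.round(P,3))
print("fingertip px of tcp",proj(f,s["ee_pos"]))
print("case", [np.round(ray(f,p,.014),3) for p in [(230,40),(233,248),(0,243)]])
print("tip halfwidths", [np.round(ray(f,p,s["ee_pos"][2]),3) for p in [(260,265),(298,265)]])
E
```

```text
[[ 0.5   -0.146  0.176]
 [ 0.439 -0.15   0.176]
 [ 0.436 -0.113  0.176]
 [ 0.495 -0.111  0.176]]
fingertip px of tcp [277.67613038 253.05285736]
case [array([ 0.581, -0.163,  0.014]), array([ 0.41 , -0.168,  0.014]), array([0.404, 0.039, 0.014])]
tip halfwidths [array([ 0.464, -0.197,  0.153]), array([ 0.465, -0.216,  0.153])]
```

Call:
arm_command([
  {"gripper": 0, "x": 0, "y": 0, "z": -0.6, "ax": 0, "ay": 0, "az": 0},
  {"gripper": 0, "x": -0.1, "y": 0, "z": -1.2, "ax": 0, "ay": 0, "az": 0},
  {"gripper": 0, "x": -0.1, "y": 0, "z": -1.8, "ax": 0, "ay": 0, "az": 0},
  {"gripper": 0, "x": -0.1, "y": 0, "z": -2.4, "ax": 0, "ay": 0, "az": 0},
  {"gripper": 0, "x": -0.1, "y": 0, "z": -2.9, "ax": 0, "ay": 0, "az": 0},
  {"gripper": 0, "x": -0.1, "y": 0, "z": -3.3, "ax": 0, "ay": 0, "az": 0},
  {"gripper": 0, "x": -0.1, "y": 0, "z": -3.6, "ax": 0, "ay": 0, "az": 0},
  {"gripper": 0, "x": -0.1, "y": 0, "z": -3.8, "ax": 0, "ay": 0, "az": 0},
])

```text
clock: 2.7
ee_pos: [0.4699, -0.1664, 0.1522]
tool_rot: [[-0.998, 0.0, 0.055], [-0.055, -0.0, -0.998], [-0.0, -1.0, 0.0]]
contact_force: [-0.3, 0.1, 0.2]
grip_width: 0.0003
```

Call:
arm_command([
  {"gripper": 0, "x": 0, "y": 0, "z": -0.2, "ax": 0, "ay": 0, "az": 0},
  {"gripper": 0, "x": 0, "y": 0, "z": -0.4, "ax": 0, "ay": 0, "az": 0},
  {"gripper": 0, "x": 0, "y": 0, "z": -0.6, "ax": 0, "ay": 0, "az": 0},
  {"gripper": 0, "x": 0, "y": 0, "z": -0.8, "ax": 0, "ay": 0, "az": 0},
  {"gripper": 0, "x": 0, "y": 0, "z": -1.0, "ax": 0, "ay": 0, "az": 0},
  {"gripper": 0, "x": 0, "y": 0, "z": -1.2, "ax": 0, "ay": 0, "az": 0},
  {"gripper": 0, "x": 0, "y": 0, "z": -1.4, "ax": 0, "ay": 0, "az": 0},
  {"gripper": 0, "x": 0, "y": 0, "z": -1.6, "ax": 0, "ay": 0, "az": 0},
])

```text
clock: 3.5
ee_pos: [0.469, -0.1506, 0.1522]
tool_rot: [[-0.998, 0.0, 0.055], [-0.055, 0.0, -0.998], [-0.0, -1.0, -0.0]]
contact_force: [0.7, -0.2, -0.4]
grip_width: -0.0004
```

```bash
python3 - <<'E'
from rig import r, grab_frame
import cv2, numpy as np
s=r.sense(); print(s["clock"],s["ee_pos"],s["contact_force"])
a=grab_frame("scene")["image"][130:310,190:380]; b=grab_frame("side")["image"][80:260,190:380]
cv2.imwrite("pics/a2.png",cv2.resize(np.hstack([a,b]),None,fx=2.1,fy=2.1,interpolation=cv2.INTER_CUBIC))
E
```

```text
3.5 [ 0.46898405 -0.15055115  0.15221282] [ 0.72623275 -0.20311316 -0.41910762]
```

View pics/a2.png

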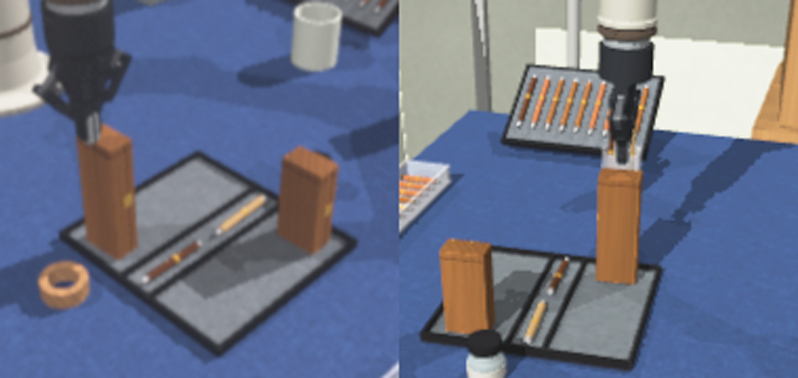

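The finger is at, or just touching, the wide face, and the box is still upright. I'll keep pushing slowly.

Call:
arm_command([
  {"gripper": 0, "x": 0, "y": 0, "z": -0.3, "ax": 0, "ay": 0, "az": 0},
  {"gripper": 0, "x": 0, "y": 0, "z": -0.6, "ax": 0, "ay": 0, "az": 0},
  {"gripper": 0, "x": 0, "y": 0, "z": -0.9, "ax": 0, "ay": 0, "az": 0},
  {"gripper": 0, "x": 0, "y": 0, "z": -1.2, "ax": 0, "ay": 0, "az": 0},
  {"gripper": 0, "x": 0, "y": 0, "z": -1.5, "ax": 0, "ay": 0, "az": 0},
  {"gripper": 0, "x": 0, "y": 0, "z": -1.8, "ax": 0, "ay": 0, "az": 0},
  {"gripper": 0, "x": 0, "y": 0, "z": -2.0, "ax": 0, "ay": 0, "az": 0},
  {"gripper": 0, "x": 0, "y": 0, "z": -2.0, "ax": 0, "ay": 0, "az": 0},
])

```text
clock: 4.4
ee_pos: [0.4679, -0.1304, 0.1522]
tool_rot: [[-0.998, 0.0, 0.055], [-0.055, 0.0, -0.998], [-0.0, -1.0, -0.0]]
contact_force: [-0.5, -0.3, 0.7]
grip_width: 0.0
```

```bash
cat > snap.py <<'E'
import sys
from rig import r, grab_frame
import cv2, numpy as np
s=r.sense(); print(s["clock"],s["ee_pos"],s["contact_force"])
a=grab_frame("scene")["image"][130:310,190:380]; b=grab_frame("side")["image"][80:260,190:380]
cv2.imwrite("pics/%s.png"%sys.argv[1],cv2.resize(np.hstack([a,b]),None,fx=2.1,fy=2.1,interpolation=cv2.INTER_CUBIC))
E
python3 snap.py a3
```

```text
4.4 [ 0.46791734 -0.13036007  0.15224004] [-0.45923796 -0.28249065  0.71263133]
```

View pics/a3.png

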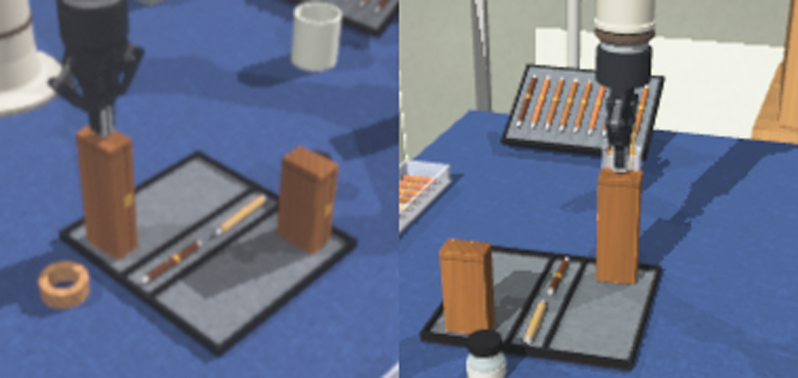

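```bash
python3 - <<'E'
from rig import r, grab_frame
from h import *
s=r.sense()
f=grab_frame("scene");g=grab_frame("side")
for n,F,x0,y0 in [("sc",f,205,150),("si",g,240,100)]:
    im=cv2.resize(F["image"][y0:y0+120,x0:x0+100],None,fx=4,fy=4,interpolation=cv2.INTER_CUBIC)
    p=(proj(F,s["ee_pos"])-[x0,y0])*4; print(p)
    cv2.circle(im,tuple(int(v) for v in p),3,(0,255,0),-1)
    if n=="sc": A=im
cv2.imwrite("pics/z1.png",np.hstack([A,im]))
w=grab_frame("wrist"); cv2.imwrite("pics/w2.png",w["image"])
E
```

```text
[137.72174335 208.13727474]
[217.18576712 277.83385294]
```

View pics/z1.png

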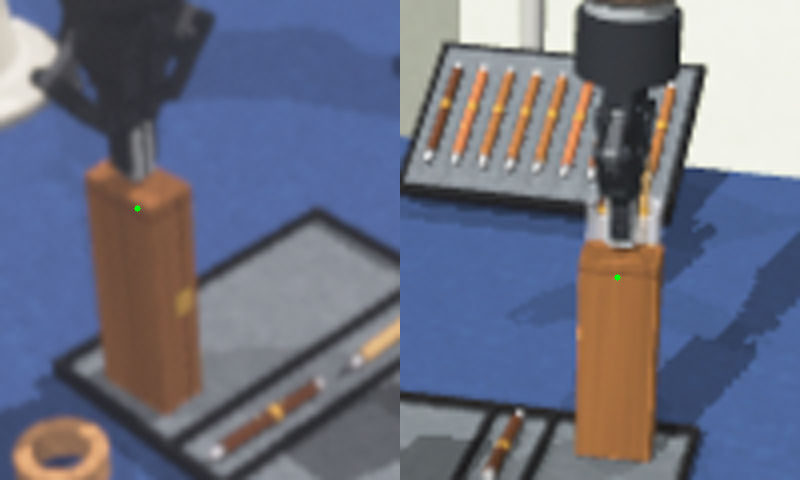

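View pics/w2.png

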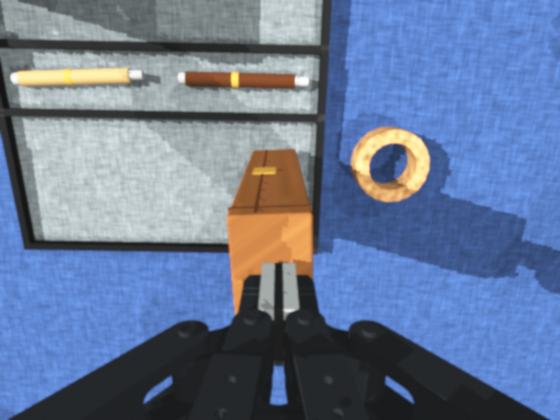

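```bash
python3 - <<'E'
from rig import r
from h import *
s=r.sense();sc=pickle.load(open("scene0.pkl","rb")); si=pickle.load(open("side0.pkl","rb"))
for z in (.15,.16,.17,.18,.19): 
  p=s["ee_pos"].copy();p[2]=z
  print(z,(proj(sc,p)-[205,150])*4,(proj(si,p)-[240,100])*4)
print(s["joint_positions"],s["grip_width"])
E
```

```text
0.15 [137.78919054 211.08203266] [217.18878343 280.51836843]
0.16 [136.73035094 198.00061084] [217.60283841 268.33164051]
0.17 [135.65873978 184.76140304] [218.02031472 256.04421362]
0.18 [134.5741246  171.36153716] [218.44125495 243.65483446]
0.19 [133.47626725 157.79807095] [218.86570239 231.16222886]
[ 41.29945748  16.5410309  -33.32185462 114.49641458  11.42988971
  52.12230112 -84.87020257] 0.00014434412964949974
```

The picture shows that the tips end at (140,178) in the zoom, which is z≈0.177. That is about 25 mm short of the nominal TCP, so the finger passed just over the box top without touching it. I'll go up and back, then come down lower.

Call:
arm_command([
  {"gripper": 0, "x": 0, "y": -1.5, "z": 0, "ax": 0, "ay": 0, "az": 0},
  {"gripper": 0, "x": 0, "y": -2, "z": 1, "ax": 0, "ay": 0, "az": 0},
  {"gripper": 0, "x": 0, "y": -2, "z": 3.5, "ax": 0, "ay": 0, "az": 0},
  {"gripper": 0, "x": 0, "y": -2, "z": 6, "ax": 0, "ay": 0, "az": 0},
  {"gripper": 0, "x": 0, "y": -1, "z": 7, "ax": 0, "ay": 0, "az": 0},
  {"gripper": 0, "x": 0, "y": 1, "z": 7, "ax": 0, "ay": 0, "az": 0},
  {"gripper": 0, "x": 0, "y": 2.4, "z": 7, "ax": 0, "ay": 0, "az": 0},
  {"gripper": 0, "x": 0, "y": 2.4, "z": 7, "ax": 0, "ay": 0, "az": 0},
])

```text
clock: 5.45
ee_pos: [0.4696, -0.1994, 0.1256]
tool_rot: [[-0.998, -0.004, 0.055], [-0.055, 0.003, -0.998], [0.004, -1.0, -0.003]]
contact_force: [-1.5, 0.5, -1.2]
grip_width: 0.0
```

```bash
cat > z.py <<'E'
import sys
from rig import r, grab_frame
from h import *
s=r.sense(); print(s["clock"],s["ee_pos"],s["contact_force"])
f=grab_frame("scene");g=grab_frame("side")
x1,y1,x2,y2=[int(v) for v in sys.argv[2:6]]
A=[]
for F,x0,y0 in [(f,x1,y1),(g,x2,y2)]:
    im=cv2.resize(F["image"][y0:y0+120,x0:x0+100],None,fx=4,fy=4,interpolation=cv2.INTER_CUBIC)
    p=(proj(F,s["ee_pos"]+[0,0,.025])-[x0,y0])*4; cv2.circle(im,tuple(int(v) for v in p),3,(0,255,0),-1); A.append(im)
cv2.imwrite("pics/%s.png"%sys.argv[1],np.hstack(A))
E
python3 z.py z2 205 150 240 100
```

```text
5.45 [ 0.46964132 -0.19941436  0.12557834] [-1.50309265  0.46853094 -1.16264051]
```

View pics/z2.png

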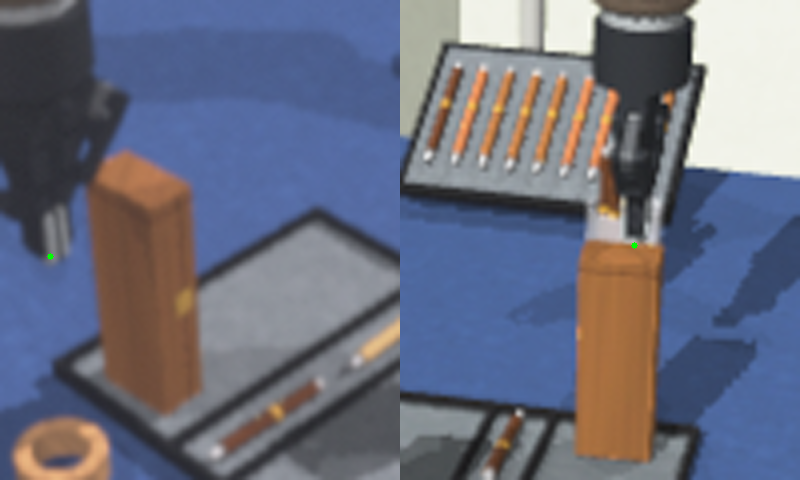

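The tip matches TCP + 25 mm (marker at (50,257)). I'll raise it by 12 mm so that only the fingertip, about 13 mm below the top edge, makes contact.

Call:
arm_command([
  {"gripper": 0, "x": 0, "y": -0.6, "z": -0.3, "ax": 0, "ay": 0, "az": 0},
  {"gripper": 0, "x": 0, "y": -1.2, "z": -0.8, "ax": 0, "ay": 0, "az": 0},
  {"gripper": 0, "x": 0, "y": -1.2, "z": -1.4, "ax": 0, "ay": 0, "az": 0},
  {"gripper": 0, "x": 0, "y": -1.2, "z": -2, "ax": 0, "ay": 0, "az": 0},
  {"gripper": 0, "x": 0, "y": -1.2, "z": -2.5, "ax": 0, "ay": 0, "az": 0},
  {"gripper": 0, "x": 0, "y": -1.2, "z": -2.9, "ax": 0, "ay": 0, "az": 0},
  {"gripper": 0, "x": 0, "y": -1.2, "z": -3.2, "ax": 0, "ay": 0, "az": 0},
  {"gripper": 0, "x": 0, "y": -1.2, "z": -3.4, "ax": 0, "ay": 0, "az": 0},
])

```text
clock: 6.35
ee_pos: [0.4697, -0.1663, 0.1401]
tool_rot: [[-0.998, -0.0, 0.055], [-0.055, 0.0, -0.998], [0.0, -1.0, -0.0]]
contact_force: [0.4, 0.4, 0.6]
grip_width: -0.0
```

Call:
arm_command([
  {"gripper": 0, "x": 0, "y": 0, "z": -0.2, "ax": 0, "ay": 0, "az": 0},
  {"gripper": 0, "x": 0, "y": 0, "z": -0.4, "ax": 0, "ay": 0, "az": 0},
  {"gripper": 0, "x": 0, "y": 0, "z": -0.6, "ax": 0, "ay": 0, "az": 0},
  {"gripper": 0, "x": 0, "y": 0, "z": -0.8, "ax": 0, "ay": 0, "az": 0},
  {"gripper": 0, "x": 0, "y": 0, "z": -1.0, "ax": 0, "ay": 0, "az": 0},
  {"gripper": 0, "x": 0, "y": 0, "z": -1.2, "ax": 0, "ay": 0, "az": 0},
  {"gripper": 0, "x": 0, "y": 0, "z": -1.4, "ax": 0, "ay": 0, "az": 0},
  {"gripper": 0, "x": 0, "y": 0, "z": -1.6, "ax": 0, "ay": 0, "az": 0},
])

```text
clock: 7.15
ee_pos: [0.469, -0.1506, 0.1402]
tool_rot: [[-0.998, 0.0, 0.055], [-0.055, -0.0, -0.998], [-0.0, -1.0, 0.0]]
contact_force: [-0.4, -0.1, -0.1]
grip_width: 0.0001
```

```bash
python3 z.py z3 205 150 240 100
```

```text
7.15 [ 0.46902265 -0.15060842  0.14024584] [-0.42259245 -0.11008693 -0.0537529 ]
```

View pics/z3.png

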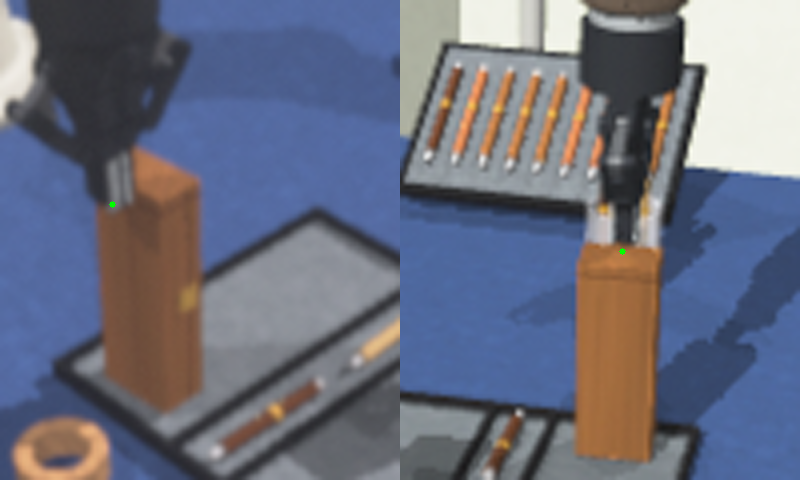

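The box leans slightly: its top corner moved from (190,183) to (200,183), while the foot stayed put. Continuing slowly.

Call:
arm_command([
  {"gripper": 0, "x": 0, "y": 0, "z": -0.3, "ax": 0, "ay": 0, "az": 0},
  {"gripper": 0, "x": 0, "y": 0, "z": -0.6, "ax": 0, "ay": 0, "az": 0},
  {"gripper": 0, "x": 0, "y": 0, "z": -0.9, "ax": 0, "ay": 0, "az": 0},
  {"gripper": 0, "x": 0, "y": 0, "z": -1.2, "ax": 0, "ay": 0, "az": 0},
  {"gripper": 0, "x": 0, "y": 0, "z": -1.5, "ax": 0, "ay": 0, "az": 0},
  {"gripper": 0, "x": 0, "y": 0, "z": -1.8, "ax": 0, "ay": 0, "az": 0},
  {"gripper": 0, "x": 0, "y": 0, "z": -2.1, "ax": 0, "ay": 0, "az": 0},
  {"gripper": 0, "x": 0, "y": 0, "z": -2.4, "ax": 0, "ay": 0, "az": 0},
])

```text
clock: 8.05
ee_pos: [0.4677, -0.1264, 0.1402]
tool_rot: [[-0.998, 0.0, 0.055], [-0.055, 0.0, -0.998], [-0.0, -1.0, -0.0]]
contact_force: [-0.9, -0.3, 0.5]
grip_width: -0.0002
```

Call:
arm_command([
  {"gripper": 0, "x": 0, "y": 0, "z": -0.3, "ax": 0, "ay": 0, "az": 0},
  {"gripper": 0, "x": 0, "y": 0, "z": -0.6, "ax": 0, "ay": 0, "az": 0},
  {"gripper": 0, "x": 0, "y": 0, "z": -0.9, "ax": 0, "ay": 0, "az": 0},
  {"gripper": 0, "x": 0, "y": 0, "z": -1.1, "ax": 0, "ay": 0, "az": 0},
  {"gripper": 0, "x": 0, "y": 0, "z": -1.2, "ax": 0, "ay": 0, "az": 0},
  {"gripper": 0, "x": 0, "y": 0, "z": -1.2, "ax": 0, "ay": 0, "az": 0},
  {"gripper": 0, "x": 0, "y": 0, "z": -1.2, "ax": 0, "ay": 0, "az": 0},
  {"gripper": 0, "x": 0, "y": 0, "z": -1.2, "ax": 0, "ay": 0, "az": 0},
])

```text
clock: 8.85
ee_pos: [0.467, -0.1149, 0.1402]
tool_rot: [[-0.999, 0.0, 0.055], [-0.055, -0.0, -0.999], [-0.0, -1.0, 0.0]]
contact_force: [0.6, 0.3, -0.6]
grip_width: 0.0001
```

```bash
python3 snap.py a4
```

```text
8.85 [ 0.46702783 -0.11491383  0.14020656] [ 0.57311169  0.26216336 -0.55467749]
```

View pics/a4.png

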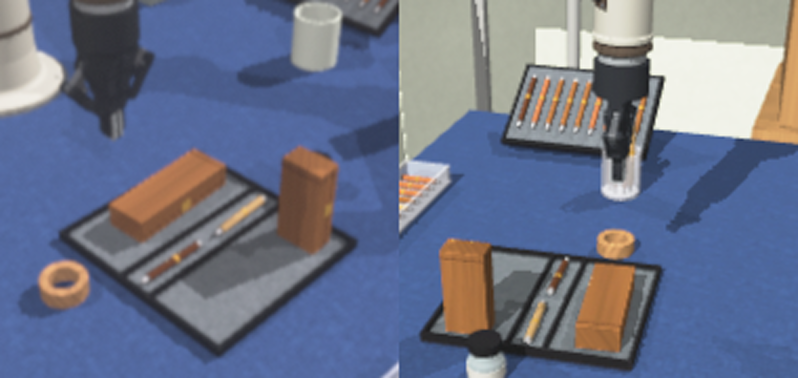

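The long box lies flat in its bay. Scene crop corners run from about (112,215) to (225,165). Next, up and across to behind the short box.

Call:
arm_command([
  {"gripper": 0, "x": 0, "y": -4, "z": 0, "ax": 0, "ay": 0, "az": 0},
  {"gripper": 0, "x": -2.5, "y": -7, "z": -3, "ax": 0, "ay": 0, "az": 0},
  {"gripper": 0, "x": -5, "y": -8, "z": -7, "ax": 0, "ay": 0, "az": 0},
  {"gripper": 0, "x": -8, "y": -8, "z": -11, "ax": 0, "ay": 0, "az": 0},
  {"gripper": 0, "x": -11, "y": -8, "z": -15, "ax": 0, "ay": 0, "az": 0},
  {"gripper": 0, "x": -14, "y": -8, "z": -19, "ax": 0, "ay": 0, "az": 0},
  {"gripper": 0, "x": -16.5, "y": -8, "z": -22, "ax": 0, "ay": 0, "az": 0},
  {"gripper": 0, "x": -17.4, "y": -8, "z": -23.5, "ax": 0, "ay": 0, "az": 0},
])

```text
clock: 9.75
ee_pos: [0.6291, 0.134, 0.2198]
tool_rot: [[-0.998, 0.0, 0.058], [-0.058, 0.003, -0.998], [-0.0, -1.0, -0.003]]
contact_force: [-0.7, 0.3, -0.5]
grip_width: 0.0
```

```bash
python3 - <<'E'
from rig import r, grab_frame
from h import *
s=r.sense();f=grab_frame("wrist")
T=np.eye(4);T[:3,:3]=s["tool_rot"];T[:3,3]=s["ee_pos"];f["extrinsics"]=T@f["tool_from_camera"]
cv2.imwrite("pics/w3.png",f["image"]);pickle.dump(f,open("w3.pkl","wb")); print(s["ee_pos"])
E
python3 snap.py a5
```

```text
[0.62905119 0.13395023 0.2198418 ]
9.8 [0.62899822 0.13600067 0.21980359] [0.38641791 1.67626686 0.52833368]
```

View pics/w3.png

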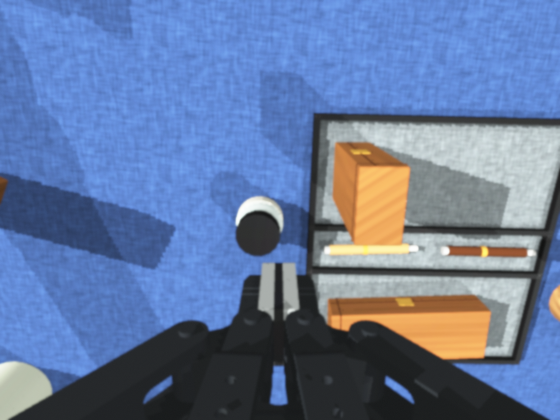

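View pics/a5.png

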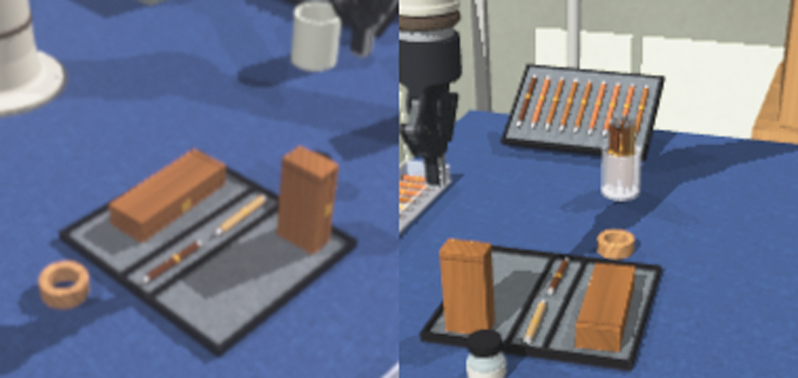

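```bash
python3 - <<'E'
from h import *
f=pickle.load(open("w3.pkl","rb"))
P=np.array([ray(f,p,.131) for p in [(362,167),(408,166),(403,245),(357,243)]]); print(np.round(P,3),P.mean(0))
print("long top z.042",[np.round(ray(f,p,.042),3) for p in [(327,302),(487,296),(488,359)]])
print("case",[np.round(ray(f,p,.014),3) for p in [(314,114),(310,270),(530,362),(547,233)]])
print("ink top",ray(f,(259,233),.058))
E
```

```text
[[0.658 0.077 0.131]
 [0.66  0.045 0.131]
 [0.6   0.039 0.131]
 [0.6   0.073 0.131]] [0.62960262 0.05844574 0.131     ]
long top z.042 [array([0.494, 0.075, 0.042]), array([ 0.511, -0.092,  0.042]), array([ 0.433, -0.111,  0.042])]
case [array([0.684, 0.103, 0.014]), array([0.516, 0.093, 0.014]), array([ 0.41 , -0.183,  0.014]), array([ 0.575, -0.157,  0.014])]
ink top [0.57453448 0.14936257 0.058     ]
```

Call:
arm_command([
  {"gripper": 0, "x": 0.2, "y": 3, "z": 0, "ax": 0, "ay": 0, "az": 0},
  {"gripper": 0, "x": 0.2, "y": 6, "z": 0, "ax": 0, "ay": 0, "az": 0},
  {"gripper": 0, "x": 0.2, "y": 9, "z": 0, "ax": 0, "ay": 0, "az": 0},
  {"gripper": 0, "x": 0.2, "y": 11, "z": 0, "ax": 0, "ay": 0, "az": 0},
  {"gripper": 0, "x": 0.2, "y": 12, "z": 0, "ax": 0, "ay": 0, "az": 0},
  {"gripper": 0, "x": 0.2, "y": 12.7, "z": 0.5, "ax": 0, "ay": 0, "az": 0},
  {"gripper": 0, "x": 0.2, "y": 12.7, "z": 1, "ax": 0, "ay": 0, "az": 0},
  {"gripper": 0, "x": 0.2, "y": 12.7, "z": 1.5, "ax": 0, "ay": 0, "az": 0},
])

```text
clock: 10.7
ee_pos: [0.6275, 0.1133, 0.0943]
tool_rot: [[-0.999, 0.002, 0.054], [-0.054, -0.0, -0.999], [-0.002, -1.0, 0.0]]
contact_force: [0.2, -0.1, -1.0]
grip_width: 0.0001
```

```bash
python3 z.py z4 300 150 180 110
```

```text
10.7 [0.62752348 0.11334441 0.09428111] [ 0.22842639 -0.13518499 -0.9662206 ]
```

View pics/z4.png

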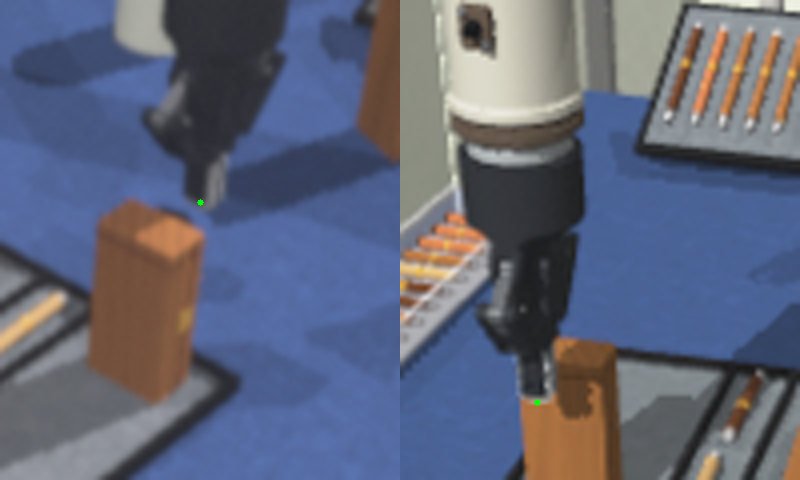

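Side view: the tip is at (537,400) and the front face spans 518–614. Allowing for the 27 mm of depth still to go, the tip is within about 4 mm of the box's centreline. I'll trim x by −2 mm and approach.

Call:
arm_command([
  {"gripper": 0, "x": 0.1, "y": 0, "z": 0.3, "ax": 0, "ay": 0, "az": 0},
  {"gripper": 0, "x": 0.2, "y": 0, "z": 0.6, "ax": 0, "ay": 0, "az": 0},
  {"gripper": 0, "x": 0.2, "y": 0, "z": 1.0, "ax": 0, "ay": 0, "az": 0},
  {"gripper": 0, "x": 0.2, "y": 0, "z": 1.4, "ax": 0, "ay": 0, "az": 0},
  {"gripper": 0, "x": 0.2, "y": 0, "z": 1.7, "ax": 0, "ay": 0, "az": 0},
  {"gripper": 0, "x": 0.2, "y": 0, "z": 1.9, "ax": 0, "ay": 0, "az": 0},
  {"gripper": 0, "x": 0.2, "y": 0, "z": 2.1, "ax": 0, "ay": 0, "az": 0},
  {"gripper": 0, "x": 0.2, "y": 0, "z": 2.3, "ax": 0, "ay": 0, "az": 0},
])

```text
clock: 11.6
ee_pos: [0.626, 0.0912, 0.0932]
tool_rot: [[-0.998, 0.0, 0.055], [-0.055, 0.0, -0.998], [-0.0, -1.0, -0.0]]
contact_force: [0.0, -0.1, 0.2]
grip_width: 0.0003
```

Call:
arm_command([
  {"gripper": 0, "x": 0, "y": 0, "z": 0.2, "ax": 0, "ay": 0, "az": 0},
  {"gripper": 0, "x": 0, "y": 0, "z": 0.4, "ax": 0, "ay": 0, "az": 0},
  {"gripper": 0, "x": 0, "y": 0, "z": 0.6, "ax": 0, "ay": 0, "az": 0},
  {"gripper": 0, "x": 0, "y": 0, "z": 0.8, "ax": 0, "ay": 0, "az": 0},
  {"gripper": 0, "x": 0, "y": 0, "z": 1.0, "ax": 0, "ay": 0, "az": 0},
  {"gripper": 0, "x": 0, "y": 0, "z": 1.2, "ax": 0, "ay": 0, "az": 0},
  {"gripper": 0, "x": 0, "y": 0, "z": 1.4, "ax": 0, "ay": 0, "az": 0},
  {"gripper": 0, "x": 0, "y": 0, "z": 1.6, "ax": 0, "ay": 0, "az": 0},
])

```text
clock: 12.4
ee_pos: [0.6268, 0.0751, 0.0932]
tool_rot: [[-0.998, -0.0, 0.055], [-0.055, -0.0, -0.998], [0.0, -1.0, 0.0]]
contact_force: [-0.6, -0.8, 0.4]
grip_width: -0.0002
```

```bash
python3 z.py z5 300 150 180 110
```

```text
12.4 [0.62683696 0.07505998 0.09318378] [-0.59331235 -0.83921046  0.44845094]
```

View pics/z5.png

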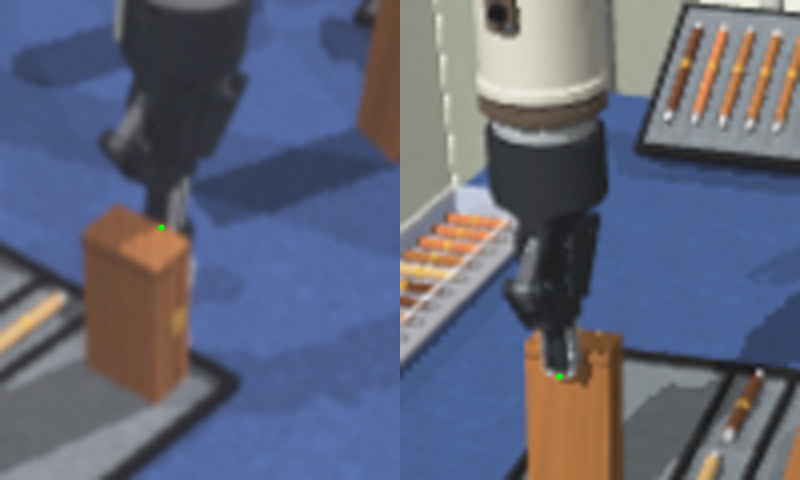

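The short box is leaning the right way. Its foot is still at (158,400), and the tip is about 5 mm off the centreline. Continuing.

Call:
arm_command([
  {"gripper": 0, "x": 0, "y": 0, "z": 0.3, "ax": 0, "ay": 0, "az": 0},
  {"gripper": 0, "x": 0, "y": 0, "z": 0.6, "ax": 0, "ay": 0, "az": 0},
  {"gripper": 0, "x": 0, "y": 0, "z": 0.9, "ax": 0, "ay": 0, "az": 0},
  {"gripper": 0, "x": 0, "y": 0, "z": 1.2, "ax": 0, "ay": 0, "az": 0},
  {"gripper": 0, "x": 0, "y": 0, "z": 1.5, "ax": 0, "ay": 0, "az": 0},
  {"gripper": 0, "x": 0, "y": 0, "z": 1.8, "ax": 0, "ay": 0, "az": 0},
  {"gripper": 0, "x": 0, "y": 0, "z": 2.1, "ax": 0, "ay": 0, "az": 0},
  {"gripper": 0, "x": 0, "y": 0, "z": 2.3, "ax": 0, "ay": 0, "az": 0},
])

```text
clock: 13.3
ee_pos: [0.6281, 0.0518, 0.0932]
tool_rot: [[-0.999, -0.0, 0.054], [-0.054, -0.0, -0.999], [0.0, -1.0, 0.0]]
contact_force: [-0.6, 0.3, 0.8]
grip_width: 0.0001
```

Call:
arm_command([
  {"gripper": 0, "x": 0, "y": 0, "z": 0.3, "ax": 0, "ay": 0, "az": 0},
  {"gripper": 0, "x": 0, "y": 0, "z": 0.6, "ax": 0, "ay": 0, "az": 0},
  {"gripper": 0, "x": 0, "y": 0, "z": 0.8, "ax": 0, "ay": 0, "az": 0},
  {"gripper": 0, "x": 0, "y": 0, "z": 1.0, "ax": 0, "ay": 0, "az": 0},
  {"gripper": 0, "x": 0, "y": 0, "z": 1.0, "ax": 0, "ay": 0, "az": 0},
  {"gripper": 0, "x": 0, "y": 0, "z": 1.0, "ax": 0, "ay": 0, "az": 0},
  {"gripper": 0, "x": 0, "y": 0, "z": 1.0, "ax": 0, "ay": 0, "az": 0},
  {"gripper": 0, "x": 0, "y": 0, "z": 1.0, "ax": 0, "ay": 0, "az": 0},
])

```text
clock: 14.1
ee_pos: [0.6286, 0.0425, 0.0932]
tool_rot: [[-0.998, 0.0, 0.055], [-0.055, 0.0, -0.998], [-0.0, -1.0, -0.0]]
contact_force: [0.4, -0.8, -0.3]
grip_width: -0.0002
```

```bash
python3 snap.py a6
```

```text
14.1 [0.62861959 0.04251616 0.0932435 ] [ 0.37992783 -0.81923475 -0.28587428]
```

View pics/a6.png

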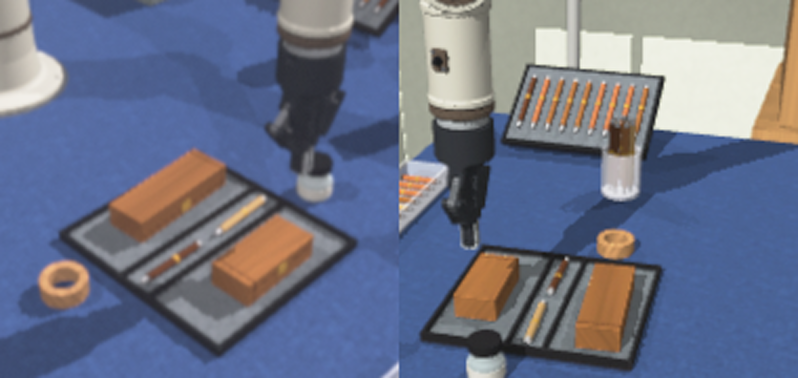

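Both boxes are lying in their own bays. I'll raise the arm clear and check their flatness and edges.

Call:
arm_command([
  {"gripper": 0, "x": 0, "y": -3, "z": 0, "ax": 0, "ay": 0, "az": 0},
  {"gripper": 0, "x": 0, "y": -6, "z": 0, "ax": 0, "ay": 0, "az": 0},
  {"gripper": 0, "x": 0, "y": -9, "z": 0, "ax": 0, "ay": 0, "az": 0},
  {"gripper": 0, "x": 0, "y": -12, "z": 0, "ax": 0, "ay": 0, "az": 0},
  {"gripper": 0, "x": 0, "y": -15, "z": 0, "ax": 0, "ay": 0, "az": 0},
  {"gripper": 0, "x": 0, "y": -17, "z": 0, "ax": 0, "ay": 0, "az": 0},
  {"gripper": 0, "x": 0, "y": -17, "z": 0, "ax": 0, "ay": 0, "az": 0},
  {"gripper": 0, "x": 0, "y": -17, "z": 0, "ax": 0, "ay": 0, "az": 0},
])

```text
clock: 15.0
ee_pos: [0.6286, 0.0423, 0.2632]
tool_rot: [[-0.998, 0.001, 0.055], [-0.055, -0.0, -0.998], [-0.0, -1.0, 0.0]]
contact_force: [-0.4, 0.0, -1.0]
grip_width: 0.0001
```

```bash
python3 - <<'E'
from rig import r, grab_frame
from h import *
a=grab_frame("scene");b=grab_frame("side");pickle.dump((a,b),open("end.pkl","wb"))
A=cv2.resize(a["image"][190:300,210:365],None,fx=5,fy=5,interpolation=cv2.INTER_CUBIC)
B=cv2.resize(b["image"][190:270,195:310],None,fx=6,fy=6,interpolation=cv2.INTER_CUBIC)
cv2.imwrite("pics/e1.png",A);cv2.imwrite("pics/e2.png",B);cv2.imwrite("pics/e3.png",b["image"])
# bystander change vs. the start
for n,f in (("scene",a),("side",b)):
    d=cv2.absdiff(f["image"],cv2.imread(f"pics/{n}0.png")).max(2); cv2.imwrite(f"pics/d_{n}.png",d)
cv2.imwrite("pics/dd.png",cv2.resize(np.hstack([cv2.imread("pics/d_scene.png"),cv2.imread("pics/d_side.png")]),(800,300))*2)
print(r.sense()["clock"])
E
```

```text
15.1
```

View pics/e1.png

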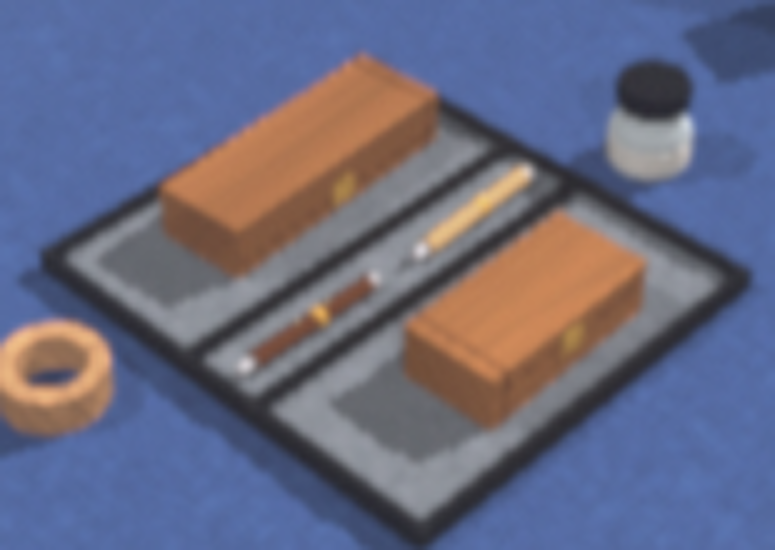

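View pics/e2.png

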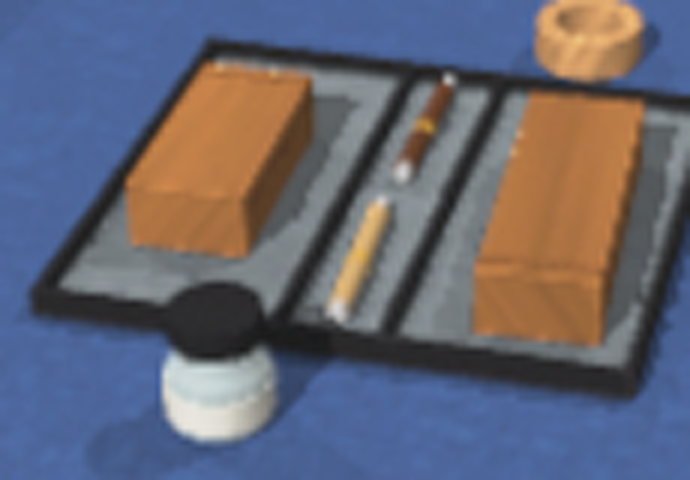

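View pics/dd.png

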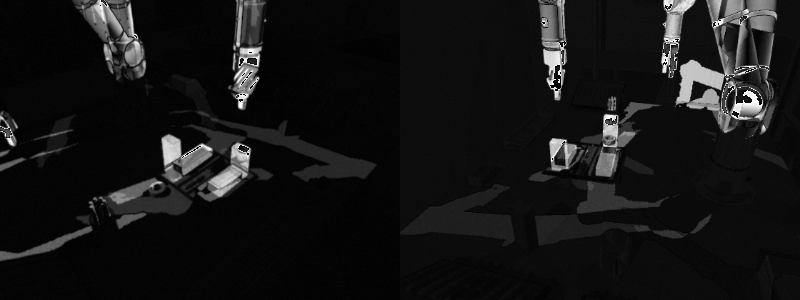

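Both boxes lie flat, with lining visible around each one and no rim under them. The difference image shows brightness changes on the pen cup, probably the arm's shadow, so I'll check that it hasn't moved.

```bash
python3 - <<'E'
from h import *
a,b=pickle.load(open("end.pkl","rb"))
x=cv2.imread("pics/scene0.png")[260:350,110:190];y=a["image"][260:350,110:190]
cv2.imwrite("pics/cup.png",cv2.resize(np.hstack([x,y]),None,fx=4,fy=4))
g=lambda i:cv2.Canny(cv2.cvtColor(i,cv2.COLOR_BGR2GRAY),60,120).astype(np.float32)
for n,s,e,bx in [("cup",0,a,(110,260,80,90)),("tape",0,a,(205,250,30,28)),("spare",0,a,(385,135,35,60)),("mug",0,a,(322,125,38,42)),("ink",1,b,(219,236,26,30))]:
    X,Y,W,H=bx; i0=cv2.imread("pics/%s0.png"%("scene","side")[s])[Y:Y+H,X:X+W]; i1=e["image"][Y:Y+H,X:X+W]
    print(n,cv2.phaseCorrelate(g(i0),g(i1)))
E
```

```text
cup ((-0.21113848563573612, 0.019708000858791763), 0.6050072134865655)
tape ((-0.0898171352714563, -0.38361595906323664), 0.6207785606384277)
spare ((0.19637043848074853, -0.07036891730128048), 0.7477633385746567)
mug ((-0.2996341281146613, 1.0173555768844693), 0.4090559477276272)
ink ((0.6332125654990026, 0.26647656692601807), 0.8613846584602639)
```

View pics/cup.png

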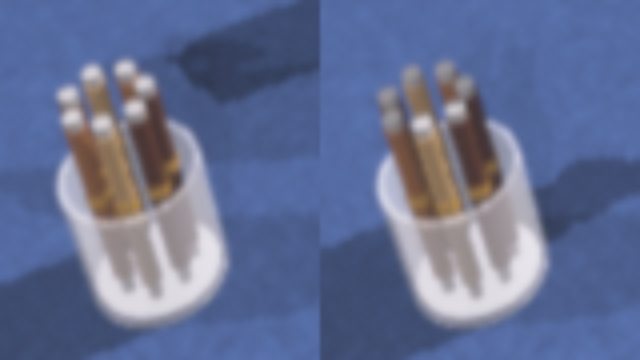

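The cup hasn't moved; only the shadow changed. Handing in.

```bash
python3 -c "
from rig import r,job
print(r.sense()['clock'],job.close_job())"
```

```text
the job is handed in; nothing more can be done
15.1 None
```

I tipped both boxes over with slow pushes of the shut fingertips, about 13 mm below their top edges. The long box went first, towards +y, then the short box, towards -y. I handed the job in at 15.1 s.

**Last checks:** The scene and side views show each box lying flat on its wide face in its own bay. Lining is visible around them and neither rests on a rim. The arm is raised clear. The cup, tape, spare box and ink jar moved by less than one pixel. The mug check gave about one pixel with a weak match; the arm never went near it, so I take that as shadow.

**What disagreed:**
- **Missed first pass:** The visible fingertips ended about 25 mm short of the nominal TCP. My first pass at the long box went just over its top; it showed no sign of moving and I saw no clear contact force. I then backed off and pushed lower.
- **Camera offset:** The scene and side cameras differed by up to about 18 mm on the box positions. I used the wrist view to settle them.
- **Off-centre push:** The short box was pushed about 5 mm off its centreline, but it still fell cleanly.
- **Force readings:** The wrist force, read only between moves, stayed under about 2.5 N, which is too close to noise to show the push force itself.

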